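# Set the square stake in the quick-change stake holder

### The arm

A 7-joint arm with a two-finger parallel gripper is mounted at the origin on the work surface. World frame = base frame: x ahead of the robot, y to its left, z up, the work surface at z = 0. Lengths are in m, angles in rad, forces in N, time in s.
With the tool pointing down it reaches from about 0.425 to 0.825 m from the base axis. Payload 3.6 kg.
Tool frame: the origin (TCP) lies midway between the tips of the shut fingers; the grasp point (between the pads) lies 19 mm behind it; z points along the fingers, y is the line along which they close (so a half turn about z gives the same grasp; the last joint's range is limited). The gripper opens to 85 mm and grips with 20 to 120 N. Pads are 22 mm wide; open, the fingers measure 114 mm over their backs; the gripper's body (76 mm by 85 mm) begins 54 mm behind the grasp point. The pads swing forward as they close: fully open they stand 13 mm farther back than shut.
Start: joints at [-1.319, 0.615, -0.013, 1.423, 0.008, 1.103, -0.04], TCP at [0.178, 0.625, 0.231] pointing down, gripper open.
Joint ranges: [-3.12, 3.12], [-0.3, 2.06], [-1.34, 1.32], [0.26, 2.42], [-1.36, 4.5], [0.01, 1.98], [-2.84, 2.84]. Speed limits (rad/s): [2.79, 2.79, 3.14, 3.14, 3.14, 3.14, 3.14].

### API

Orientations are given as a unit quaternion [w, x, y, z].
In Python, from cell import * gives the robot as it stands.
- The arm moves only by the tool servo_tool, never from a script. Its argument "motion" is a list of rows, each a list of 3 entries, a list of its own where there are three numbers: the shift along the tool's x, y, z in mm, then the turn about the tool's z in units of 6 degrees (1.0 is 6 degrees), then the closure in counts, from 0 (fully open) to 255 (shut). A call has 1 to 5 rows; each row shifts and turns the commanded pose from where the row before left it, along the tool's axes as they then stand; what a row does not reach is not made up. A row lasts 1/12 s, in which the tool goes at most 41.7 mm and 7.16 degrees, less where a joint would pass 70% of its speed; a pose out of reach is approached as far as the arm can. A call is refused whole if a number of a shift passes 41.7 or a number of a turn 1, either way. A call with a gripper value outside its range is refused whole. The fingers move at their own pace and stop on an object; "grip_force" is the grip in N (left out, the last holds). Time passes only in rows, so rows that do not move let the fingers close. It gives the time, the measured TCP pose, the force, the opening and the grip force at its end, in the units of the state.
- get_state(): the state, without advancing time (a new reading comes with each control period).
- capture(name): name is "scene" or "top" or "wrist"; returns the picture (400x640x3 uint8, blue, green, red); there is no depth.
- calibration(name): a dict with "fov_y" (degrees; the focal length in pixels is half the picture's height over the tangent of half this angle, whatever the lens; pixels are square), "cx", "cy" (the principal point, pixels), "extrinsics" (4x4, takes a point from world to camera coordinates); the wrist camera has in their place "mount" (4x4, takes a point from camera to tool coordinates, whose origin is the TCP and whose axes are the flange's). Camera axes: x right, y up, looking along -z (the intrinsics and any distortion apply to the point x, -y, -z); pixel columns grow to the right and rows downward; lengths in m; the calibration is good to about 2 mm. A picture is of the moment at which its call begins: read the wrist's pose just before it. calibration takes no time and is no camera call.
- job_done(): hands the job in; it is judged then, once.
The state is a dict: "clock": time; "joint_pos": joint angles; "qd": joint speeds; "effort": joint torques, N m; "position": TCP position; "ee_rot": TCP orientation; "ft_force": force on the tool from outside, world axes, zero at the start; "wrist_torque": the same for the moment, N m; "grip_width": finger opening in m; "gripper_force": force on a finger pad.
Only numpy, scipy, OpenCV 4.12 (cv2) and the standard library are available. Lean on these libraries where they do the work, as an engineer would, in place of code of your own. Each camera call takes 0.05 s, during which the arm holds its last target. There are 200 camera calls.

### The job

Lift the square-headed forming stake out of the wooden rack, set its shank in the socket of the steel stake holder and press it gently down past the sprung side ball until it clicks and is fully home, without ramming it. Let go of it and leave the other stakes and everything else on the bench where they are.

Things in the scene. Friction and masses are not known exactly. Their poses are not given: they have to be found in the camera images.
- square_stake: the stake to set: plain steel, 210 to 350 g, upright in a rack hole. A 16 mm square shank 62 mm long under a flat square head (80 mm overall). Origin: centre of the shank's foot end; z up along the shank, x and y square to the faces of shank and head, which are parallel. The foot tapers from 8 mm square at z = 0 to 16 mm at z = 8 mm
- stake_head (a point): centre of the flat top of the square stake's head, 80 mm above the foot end. The head is 34 x 34 mm and 18 mm thick (its underside 62 mm above the foot end)
- stake_waist (a point): centre of the square stake's waist, 34.5 mm above the foot end: 9 mm square over 5 mm, with short slopes above and below back to 16 mm (waist and slopes together 30.5 to 39 mm above the foot end). It goes all round the shank, so the ball can catch on any of the four sides: any of the four turns will do
- round_stake: another stake with the same shank and a round, low-domed head 36 mm across, 81 mm overall, in another hole of the rack; leave it. Origin: foot end of its shank
- cone_stake: another stake with the same shank and a pointed conical head, 30 mm across at its base, 102 mm overall, in another hole of the rack; leave it. Origin: foot end of its shank
- rack: dark wooden block fixed to the bench, 60 (x) x 230 (y) x 50 mm high, three 18 mm square holes 40 mm deep in a row along its y at -80, 0 and 80 mm. A stake's foot stands 10 mm above the bench in it, its head 22 mm clear of the block, faces square to the block. Origin: centre of the underside. Which stake stands in which hole varies
- holder: the stake holder, screwed to the bench: grey base 90 x 90 x 10 mm, a 60 mm square housing up to z = 40 mm, and a dark steel sleeve, 40 mm square, rising from it with the upright socket in its middle, on the origin's z axis. Origin: centre of the base's underside; x and y square to base and socket. Over 50 N between stake and holder damages it
- socket (a point): point on the socket's axis, 64 mm above the bench: the LOWEST height of the sleeve's rim. A screw sets the sleeve 0 to 22 mm higher, which no listed pose shows; it stays put in use. Socket 17.5 mm square, mouth flared to 23.5 mm over its top 3 mm, 48 mm deep to a flat solid seat (16 to 38 mm above the bench). At home the foot is on the seat, the head's underside 14 mm above the rim
- ball_plug (a point): brass spring plug on the socket's -x wall (with the sleeve lowest, 50 mm above the bench). Inside, an 8 mm steel ball stands 4 mm out of the wall, its centre 34 mm above the seat. Passing it takes up to about 15 N down; the stake's weight is not enough. The shank then slides on with less than 10 N, the ball springs into the waist in the last 4 mm; only the seat makes a push climb to 18 N
- ball (a joint): how far the sprung ball is pushed back into the socket's wall, in m: 0 free; under 0.0012 in the waist; about 0.002 to 0.004 while the full shank is passing it
- flux_pot: small white jar, 28 mm across, 36 mm tall, standing between rack and holder; leave it. Origin: centre of its underside
- hammer: hammer lying on the bench left of the rack; leave it. Origin: under its middle, x along the handle
- brass_ring: small brass ring, 23 mm across, lying on the white fire brick; leave it. Origin: centre of its underside
Things that resemble listed ones, but are neither listed nor needed, are in the scene too. What is shaped like the square_stake but purple or yellow is not meant. Leave any blue or red look-alike of the holder alone.

How it is judged:
On the way, in this order (a step that is already met when the one before it is completed fails the run):
1. the square stake is lifted clear of the rack (height (world z) of square_stake above 0.065 m), for 0.1 s.
2. its shank is in the socket and pushes the ball back (horizontal distance between square_stake and holder below 0.006 m and height (world z) of square_stake below 0.062 m and value of joint ball above 0.0015 m).
At the end, for the whole second after the job is handed in: the square stake stands upright (within 0.08 rad) and still in the holder's socket (foot within 3 mm of the socket's axis, less than 40 mm above the bench) with the ball sprung out into its waist (pushed back less than 1.2 mm), and it is let go (horizontal distance between square_stake and holder below 0.003 m and z of square_stake in the frame of holder below 0.04 m and value of joint ball below 0.0012 m and angle between square_stake's own z axis and vertical below 0.08 rad and linear speed of square_stake below 0.01 m/s and contact force between the fingers and square_stake below 0.1 N); the robot touches nothing.
It fails at once if the stake is rammed or forced: more than 50 N between it and the holder (contact force between square_stake and holder above 50 N).
It fails at once if another stake is taken or shoved (more than 15 mm) (distance of any of round_stake, cone_stake from where it was at the start of the episode above 0.015 m).
It fails at once if the jar, the hammer or the brass ring is displaced (more than 15 mm) (distance of any of flux_pot, hammer, brass_ring from where it was at the start of the episode above 0.015 m).
It also fails if it takes over 45 s, if anything falls off the work surface, if the arm or the gripper's body presses on something with over 40 N, if the wrist force passes 120 N, or if a joint passes its speed limit or range.

## Working session

There is one attempt and no reset: what is moved stays moved. The work goes in short steps, Python scripts to look and compute and a tool call to move; the robot and the scene stay as the last step left them, time stands still between calls to the robot, and variables do not carry over. Pictures are saved under pics/ and viewed, at most 10 in all, crops included, and the job is handed in when it is done.

Besides the shell and the picture viewer there is one more tool, called after "Call:" as name(argument=value, ...), one argument or row to a line, values as JSON. servo_tool: Moves the arm, as the interface text tells. Its arguments: {"type":"object","properties":{"motion":{"type":"array","items":{"type":"array"}},"grip_force":{"type":"number"}},"required":["motion"]}

```bash
mkdir -p pics; ls
python3 - <<'E'
from cell import *
import cv2, numpy as np
np.set_printoptions(precision=4,suppress=True)
for n in("scene","top"):
    im=capture(n); cv2.imwrite(f"pics/{n}0.png",im); 
for n in("scene","top","wrist"): print(n,calibration(n))
print(get_state())
E
```

```text
pics
scene {'fov_y': 46.44470490995833, 'cx': 328.37564931783726, 'cy': 193.56794869468953, 'extrinsics': array([[ 0.8803,  0.4742,  0.0145, -0.5619],
       [-0.4016,  0.7285,  0.555 ,  0.1702],
       [ 0.2527, -0.4944,  0.8317, -1.3292],
       [ 0.    ,  0.    ,  0.    ,  1.    ]])}
top {'fov_y': 45.05577023074083, 'cx': 316.02353490597847, 'cy': 203.09707339406086, 'extrinsics': array([[ 0.0228, -0.9997,  0.0085,  0.0022],
       [ 0.9858,  0.0239,  0.1662, -0.6132],
       [-0.1663,  0.0046,  0.9861, -1.2149],
       [ 0.    ,  0.    ,  0.    ,  1.    ]])}
wrist {'fov_y': 66.62262463620539, 'cx': 324.2595631179752, 'cy': 196.66613742882, 'mount': array([[ 0.0005,  0.949 ,  0.3152,  0.0812],
       [ 1.    , -0.0004, -0.0005, -0.    ],
       [-0.0004,  0.3152, -0.949 , -0.1421],
       [ 0.    ,  0.    ,  0.    ,  1.    ]])}
{'clock': 0.1, 'joint_pos': array([-1.3195,  0.6158, -0.0126,  1.4247,  0.0081,  1.1033, -0.0404]), 'qd': array([ 0.0002, -0.0027, -0.0006, -0.0046, -0.0006,  0.    , -0.0005]), 'effort': array([  0.0018, -47.0381,   0.2606, -17.1571,   0.0102,   0.0059,
        -0.    ]), 'position': array([0.1781, 0.6244, 0.2302]), 'ee_rot': array([-0.0002,  0.1384,  0.9904, -0.0011]), 'ft_force': array([0.3112, 0.8082, 0.1558]), 'wrist_torque': array([-0.0237, -0.013 ,  0.0158]), 'gripper_force': 0.0, 'grip_width': 0.08527428878997775}
```

View pics/scene0.png

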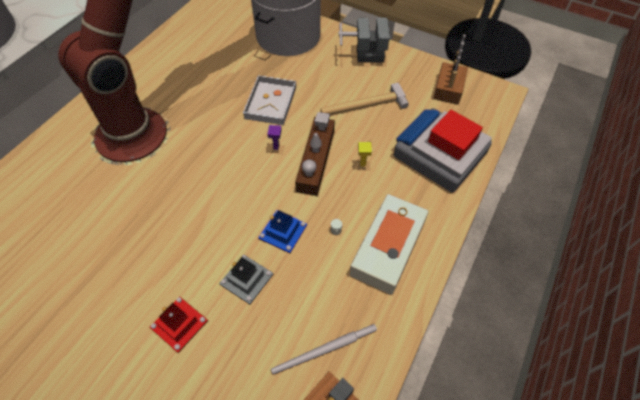

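View pics/top0.png

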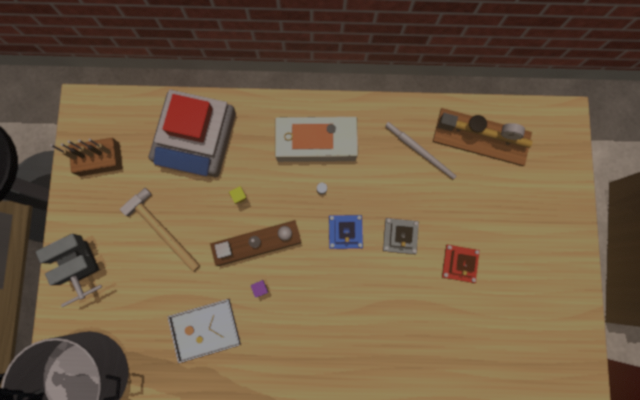

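The square stake's light head is at the left end of the rack (top view about (223,250), scene view (322,120)). The grey holder is at about (402,236) in the top view and (246,275) in the scene view. The flux pot is at (322,188) in the top view.

```bash
cat > h.py <<'E'
from cell import *
import cv2, numpy as np
from scipy.spatial.transform import Rotation as R
np.set_printoptions(precision=4,suppress=True)
def cam(n,st=None):
    c=calibration(n); f=200/np.tan(np.radians(c['fov_y']/2))
    if n=="wrist":
        q=st['ee_rot']; T=np.eye(4); T[:3,:3]=R.from_quat([q[1],q[2],q[3],q[0]]).as_matrix(); T[:3,3]=st['position']
        M=T@c['mount']
    else: M=np.linalg.inv(c['extrinsics'])
    return f,c['cx'],c['cy'],M
def onplane(C,u,v,z):
    f,cx,cy,M=C; d=M[:3,:3]@np.array([(u-cx)/f,-(v-cy)/f,-1]); o=M[:3,3]
    return o+d*(z-o[2])/d[2]
def proj(C,p):
    f,cx,cy,M=C; q=np.linalg.inv(M)@np.append(p,1); return np.array([cx-f*q[0]/q[2],cy+f*q[1]/q[2]])
def yaw(st):
    q=st['ee_rot']; m=R.from_quat([q[1],q[2],q[3],q[0]]).as_matrix(); return m
E
python3 - <<'E'
from h import *
C=cam("top"); S=cam("scene")
im=cv2.imread("pics/top0.png"); hsv=cv2.cvtColor(im,cv2.COLOR_BGR2HSV)
def blob(mask,x0,y0,x1,y1,name,z):
    m=np.zeros_like(mask); m[y0:y1,x0:x1]=mask[y0:y1,x0:x1]
    cs,_=cv2.findContours(m,cv2.RETR_EXTERNAL,cv2.CHAIN_APPROX_NONE); c=max(cs,key=cv2.contourArea)
    r=cv2.minAreaRect(c); b=np.array([onplane(C,*p,z)[:2] for p in cv2.boxPoints(r)])
    print(name,r,"centre",onplane(C,*r[0],z),"\n",b, "edge ang",np.degrees(np.arctan2(*(b[1]-b[0])[::-1])),np.linalg.norm(b[1]-b[0]),np.linalg.norm(b[2]-b[1]))
grey=((hsv[...,1]<60)&(hsv[...,2]>70)).astype(np.uint8)
wood=((hsv[...,2]<110)|(hsv[...,1]<75)).astype(np.uint8)
blob(grey,205,235,240,262,"sqhead",.09)
blob(wood,200,215,310,275,"rack",.05)
blob((hsv[...,1]<75).astype(np.uint8),375,210,428,262,"holder",.01)
print(onplane(S,322,114,.09),onplane(C,322,188,.036))
b=cv2.imread("pics/scene0.png")
t=np.hstack([cv2.resize(im[205:275,195:315],None,fx=3.3,fy=3.3,interpolation=2),cv2.resize(im[205:275,370:440],None,fx=3.3,fy=3.3,interpolation=2)])
s=np.hstack([cv2.resize(b[100:200,280:380],None,fx=3.1,fy=3.1),cv2.resize(b[240:310,210:280],None,fx=4.43,fy=4.43)])
w=max(t.shape[1],s.shape[1]); pad=lambda a:np.pad(a,((0,0),(0,w-a.shape[1]),(0,0)))
cv2.imwrite("pics/c1.png",np.vstack([pad(t),pad(s)]))
E
```

```text
sqhead ((222.61767578125, 249.4706268310547), (14.309601783752441, 14.55213737487793), 75.96376037597656) centre [0.4833 0.2476 0.09  ] 
 [[0.4957 0.2703]
 [0.5054 0.2355]
 [0.4709 0.225 ]
 [0.4613 0.2596]] edge ang -74.47990482445447 0.03613399595183221 0.036003754832235134
rack ((255.45989990234375, 243.95558166503906), (25.85439682006836, 88.69717407226562), 74.47589111328125) centre [0.5022 0.1709 0.05  ] 
 [[0.5009 0.2904]
 [0.5681 0.0713]
 [0.5035 0.0514]
 [0.4375 0.2688]] edge ang -72.95103395379914 0.22918288313205468 0.06759710750236199
holder ((400.5247497558594, 235.7524871826172), (34.0302734375, 33.2342414855957), 5.710592269897461) centre [ 0.5365 -0.2125  0.01  ] 
 [[ 0.4956 -0.1625]
 [ 0.585  -0.1715]
 [ 0.5779 -0.263 ]
 [ 0.4887 -0.253 ]] edge ang -5.711442150981767 0.08983080373694574 0.09180880805006408
[0.4788 0.2571 0.09  ] [0.6569 0.0015 0.036 ]
```

View pics/c1.png

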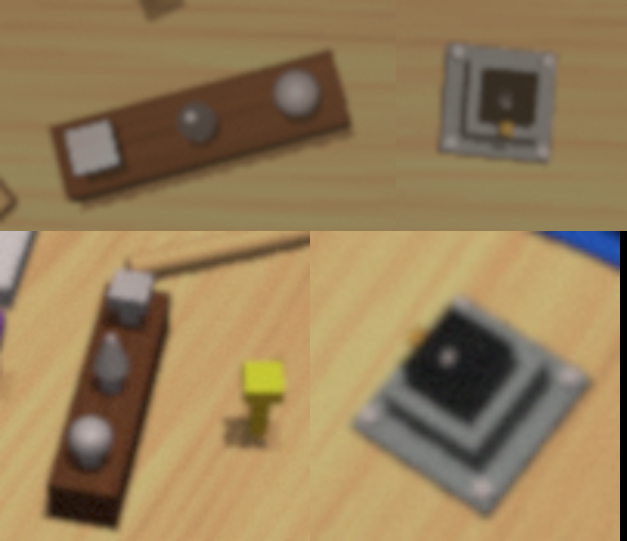

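The crops confirm the bare-steel square stake at the rack end at about (0.483, 0.248). The cone and round stakes are beside it. The grey holder is at about (0.536, -0.213), with the brass plug and ball on the robot side. I'll move above the stake to look at it up close.

Call:
servo_tool(
  motion=[
    [[-33,-23,0],0,0],
    [[-33,-23,0],0,0],
    [[-33,-23,0],0,0],
    [[-33,-23,0],0,0],
    [[-33,-23,0],0,0],
  ],
)

```text
clock: 0.52
position: [0.3061, 0.4673, 0.2309]
ee_rot: [-0.0, 0.138, 0.99, -0.001]
ft_force: [-0.3, 0.4, -0.4]
grip_width: 0.0855
gripper_force: 0.0
```

Call:
servo_tool(
  motion=[
    [[-33,-23,0],0,0],
    [[-33,-23,0],0,0],
    [[-33,-23,0],0,0],
    [[-33,-23,0],0,0],
    [[-33,-23,0],0,0],
  ],
)

```text
clock: 0.93
position: [0.4332, 0.3115, 0.2311]
ee_rot: [-0.0, 0.138, 0.99, -0.0]
ft_force: [-0.5, 0.8, -0.0]
grip_width: 0.0853
gripper_force: 0.0
```

Call:
servo_tool(
  motion=[
    [[-33,-23,0],1,0],
    [[-33,-25,0],1,0],
    [[0,0,0],1,0],
    [[0,0,0],1,0],
    [[0,0,0],1,0],
  ],
)

```text
clock: 1.35
position: [0.4795, 0.2453, 0.2309]
ee_rot: [-0.0, 0.394, 0.919, -0.0]
ft_force: [-0.7, 0.1, 0.4]
grip_width: 0.0854
gripper_force: 0.0
```

Call:
servo_tool(
  motion=[
    [[0,0,0],1,0],
    [[0,0,0],1,0],
    [[0,0,0],1,0],
    [[0,0,0],1,0],
    [[0,0,0],0.7,0],
  ],
)

```text
clock: 1.77
position: [0.4788, 0.2467, 0.2309]
ee_rot: [-0.0, 0.604, 0.797, -0.001]
ft_force: [-0.0, 0.3, 0.4]
grip_width: 0.0852
gripper_force: 0.0
```

Call:
servo_tool(
  motion=[
    [[0,0,0],0,0],
    [[0,0,0],0,0],
    [[0,0,0],0,0],
  ],
)

```text
clock: 2.02
position: [0.479, 0.2467, 0.2311]
ee_rot: [-0.0, 0.602, 0.799, -0.0]
ft_force: [-0.1, 0.2, 0.3]
grip_width: 0.0854
gripper_force: 0.0
```

Run:
```python
from h import *
import json
st=get_state(); im=capture("wrist"); cv2.imwrite("pics/w1.png",im)
json.dump({k:np.array(v).tolist() for k,v in st.items()},open("w1.json","w"))
print(st['clock'],st['position'],st['ee_rot'],yaw(st),st['joint_pos'])
print(proj(cam("wrist",st),[.483,.248,.09]))
```

```text
2.0167 [0.479  0.2467 0.2311] [-0.0001  0.6019  0.7986 -0.0003] [[-0.2754  0.9613 -0.0006]
 [ 0.9613  0.2754 -0.0003]
 [-0.0001 -0.0006 -1.    ]] [-0.717   0.4538  0.298   1.7539 -0.158   0.9579 -0.0773]
[328.7897 183.8992]
```

View pics/w1.png

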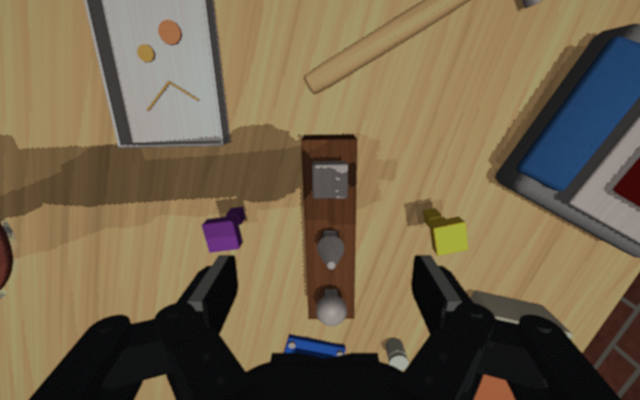

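The square head is at about (331,180) in the wrist view, aligned to within a degree or two, and the rack is vertical in the picture. Next I'll measure it more exactly.

Run:
```python
from h import *
import json
st=json.load(open("w1.json")); C=cam("wrist",st); im=cv2.imread("pics/w1.png")
h=cv2.cvtColor(im,cv2.COLOR_BGR2HSV)
print(h[150:206:2,331,2],h[150:206:2,331,1]); print(h[184,304:358:2,2]); print(h[184,304:358:2,1])
m=(h[...,1]<70).astype(np.uint8)*255; k=np.zeros_like(m); k[150:215,300:360]=m[150:215,300:360]
k=cv2.morphologyEx(k,cv2.MORPH_OPEN,np.ones((5,5)))
c=max(cv2.findContours(k,0,1)[0],key=cv2.contourArea); r=cv2.minAreaRect(c); print(cv2.boundingRect(c),r)
b=np.array([onplane(C,*p,.09) for p in cv2.boxPoints(r)]); print(b,onplane(C,*r[0],.09))
# rack outline
m=((h[...,0]<15)|(h[...,0]>170))&(h[...,1]>80)&(h[...,2]<110)
m=m.astype(np.uint8)*255; k=np.zeros_like(m); k[120:330,290:370]=m[120:330,290:370]; k=cv2.morphologyEx(k,cv2.MORPH_CLOSE,np.ones((9,9)))
c=max(cv2.findContours(k,0,1)[0],key=cv2.contourArea); r=cv2.minAreaRect(c); print("rack",r)
b=np.array([onplane(C,*p,.05)[:2] for p in cv2.boxPoints(r)]); print(b,onplane(C,*r[0],.05))
cv2.imwrite("pics/w1c.png",cv2.resize(im[120:220,280:380],None,fx=5,fy=5,interpolation=0))
```

```text
[ 76  77  77  75  50  46  54  89 142 110  87  88  88  87  87  87  87  88
  88  88  88  87  87  86  76  73  74  72] [161 156 156 150 168 105  24  26  20  21  23  23  23  23  21  23  23  26
  23  23  23  23  23  21  84 157 159 159]
[ 41  43  46  43  61  86  89  91  88  87  87  87  89  89  85  85  86  85
  86  88  87  84  65  50  43  44 109]
[155 178 155 160  50  21  23  22  20  23  21  23  26  20  21  21  21  24
  21  23  23  24 106 173 160 162 126]
(312, 161, 37, 38) ((330.0, 179.5), (37.0, 36.0), 90.0)
[[0.4615 0.2652 0.09  ]
 [0.4941 0.2746 0.09  ]
 [0.5052 0.2394 0.09  ]
 [0.4712 0.2296 0.09  ]] [0.4829 0.2525 0.09  ]
rack ((328.5, 226.0), (55.0, 182.0), 0.0)
[[0.5023 0.0562]
 [0.4438 0.2803]
 [0.4992 0.2962]
 [0.5704 0.0758]] [0.5006 0.1885 0.05  ]
```

View pics/w1c.png

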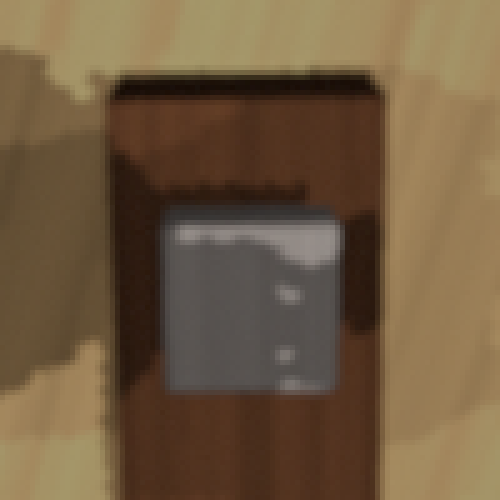

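Run:
```python
from h import *
import json
st=json.load(open("w1.json")); C=cam("wrist",st); m=yaw(st)
p=onplane(C,330.4,181.4,.09); print(p,(m.T@(p-np.array(st['position'])))*1000)
```

```text
[0.4838 0.2508 0.09  ] [  2.6702   5.8019 141.0703]
```

Call:
servo_tool(
  motion=[
    [[2.7,5.8,30],0,0],
    [[0,0,35],0,0],
    [[0,0,35],0,0],
    [[0,0,35],0,0],
    [[0,0,20],0,0],
  ],
  grip_force=60,
)

```text
clock: 2.48
position: [0.4822, 0.2501, 0.073]
ee_rot: [-0.001, 0.602, 0.798, -0.002]
ft_force: [-0.9, -1.0, 0.1]
grip_width: 0.0855
gripper_force: 0.0
```

Call:
servo_tool(
  motion=[
    [[0,0,12],0,0],
    [[0,0,0],0,0],
    [[0,0,0],0,0],
  ],
)

```text
clock: 2.73
position: [0.484, 0.2507, 0.064]
ee_rot: [-0.0, 0.602, 0.798, -0.0]
ft_force: [0.4, -0.9, 1.4]
grip_width: 0.0851
gripper_force: 0.0
```

Call:
servo_tool(
  motion=[
    [[0,0,0],0,60],
    [[0,0,0],0,90],
    [[0,0,0],0,110],
    [[0,0,0],0,130],
    [[0,0,0],0,150],
  ],
)

```text
clock: 3.15
position: [0.4843, 0.2511, 0.065]
ee_rot: [0.0, 0.603, 0.798, 0.0]
ft_force: [0.3, 0.1, 0.3]
grip_width: 0.0355
gripper_force: 0.0
```

Call:
servo_tool(
  motion=[
    [[0,0,0],0,170],
    [[0,0,0],0,190],
    [[0,0,0],0,220],
    [[0,0,0],0,255],
    [[0,0,0],0,255],
  ],
)

```text
clock: 3.57
position: [0.4843, 0.2511, 0.0651]
ee_rot: [0.0, 0.603, 0.798, 0.0]
ft_force: [-1.5, -1.5, 5.1]
grip_width: 0.0329
gripper_force: 59.3
```

Call:
servo_tool(
  motion=[
    [[0,0,-15],0,255],
    [[0,0,-25],0,255],
    [[0,0,-30],0,255],
    [[0,0,-30],0,255],
    [[0,0,-30],0,255],
  ],
)

```text
clock: 3.98
position: [0.4832, 0.2505, 0.1948]
ee_rot: [-0.0, 0.603, 0.798, -0.001]
ft_force: [0.5, 1.3, -3.9]
grip_width: 0.0329
gripper_force: 61.1
```

Call:
servo_tool(
  motion=[
    [[0,0,-10],0,255],
    [[0,0,0],0,255],
    [[0,0,0],0,255],
  ],
)

```text
clock: 4.23
position: [0.4832, 0.2507, 0.2032]
ee_rot: [-0.0, 0.603, 0.798, -0.001]
ft_force: [-0.5, -0.2, -3.5]
grip_width: 0.0332
gripper_force: 61.2
```

Run:
```python
from h import *
st=get_state(); print(st['position'],st['ft_force'],st['grip_width'],st['clock'])
m=yaw(st); print(m)
C=cam("top"); im=cv2.imread("pics/top0.png")
# holder sleeve: dark square; rim height unknown 64..86
c=im[205:270,370:435]; cv2.imwrite("pics/hold.png",cv2.resize(c,None,fx=8,fy=8,interpolation=0))
s=cv2.imread("pics/scene0.png"); c2=s[240:305,215:280]; 
cv2.imwrite("pics/hold.png",cv2.resize(np.hstack([c,c2]),None,fx=6,fy=6,interpolation=0))
```

```text
[0.4832 0.2507 0.2032] [-0.5057 -0.2153 -3.5011] 0.03323630270406608 4.2333
[[-0.2739  0.9617 -0.0017]
 [ 0.9618  0.2739 -0.0007]
 [-0.0002 -0.0018 -1.    ]]
```

View pics/hold.png

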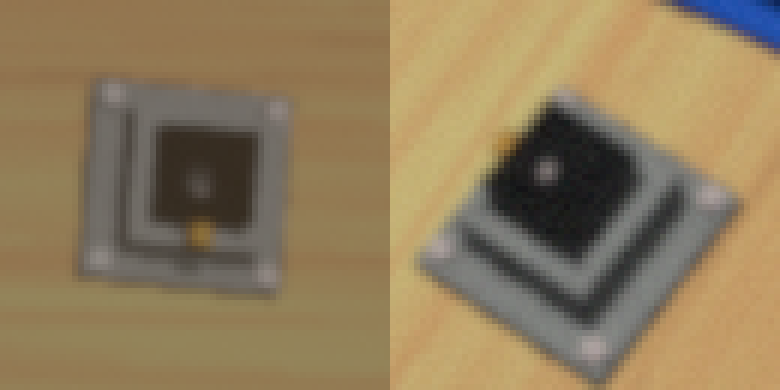

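The stake is out, with about 3.5 N hanging from the wrist. The holder crop shows the base, its screws, the socket's dark sleeve and the brass plug on the robot side. Now I'll carry the stake over.

Call:
servo_tool(
  motion=[
    [[-15,-2.5,0],0,255],
    [[-30,-5,0],0,255],
    [[-33,-5.5,0],0,255],
    [[-33,-5.5,0],0,255],
    [[-33,-5.5,0],0,255],
  ],
)

```text
clock: 4.65
position: [0.4985, 0.1043, 0.2014]
ee_rot: [-0.002, 0.602, 0.798, -0.002]
ft_force: [0.3, 0.4, -2.5]
grip_width: 0.0329
gripper_force: 61.2
```

Call:
servo_tool(
  motion=[
    [[-33,-5.5,0],0,255],
    [[-33,-5.5,0],0,255],
    [[-33,-5.5,0],0,255],
    [[-33,-5.5,0],0,255],
    [[-33,-5.5,0],0,255],
  ],
)

```text
clock: 5.07
position: [0.5173, -0.0616, 0.2014]
ee_rot: [-0.003, 0.603, 0.798, -0.002]
ft_force: [0.2, 0.4, -1.7]
grip_width: 0.0331
gripper_force: 61.2
```

Call:
servo_tool(
  motion=[
    [[-33,-5.5,0],0,255],
    [[-33,-5.5,0],0,255],
    [[-33,-5.5,0],0,255],
    [[-30,-5,0],0,255],
    [[-22,-2.5,0],1,255],
  ],
)

```text
clock: 5.48
position: [0.535, -0.2158, 0.2013]
ee_rot: [-0.002, 0.646, 0.764, -0.002]
ft_force: [0.2, -0.7, -2.6]
grip_width: 0.0325
gripper_force: 61.2
```

Call:
servo_tool(
  motion=[
    [[0,0,0],1,255],
    [[0,0,0],1,255],
    [[0,0,0],0.6,255],
    [[0,0,0],0,255],
    [[0,0,0],0,255],
  ],
)

```text
clock: 5.9
position: [0.5362, -0.2114, 0.2018]
ee_rot: [-0.002, 0.741, 0.672, -0.001]
ft_force: [0.7, -0.6, -2.8]
grip_width: 0.0326
gripper_force: 61.2
```

Run:
```python
from h import *
import json
st=get_state(); im=capture("wrist"); cv2.imwrite("pics/w2.png",im)
json.dump({k:np.array(v).tolist() for k,v in st.items()},open("w2.json","w"))
C=cam("wrist",st); print(st['clock'],st['position'],st['ft_force'],st['wrist_torque'],st['grip_width'],st['qd'],yaw(st))
p=st['position']; print("foot pred",proj(C,p+[0,0,-.055]),"holder",proj(C,[.5365,-.2125,.01]))
```

```text
5.9 [ 0.5362 -0.2114  0.2018] [ 0.6633 -0.6168 -2.7588] [ 0.0339  0.0028 -0.0192] 0.03264209133002475 [ 0.0039 -0.0144 -0.002  -0.0126  0.003   0.0019  0.001 ] [[ 0.0977  0.9952 -0.0048]
 [ 0.9952 -0.0977  0.0014]
 [ 0.0009 -0.0049 -1.    ]]
foot pred [324.8569 218.0119] holder [325.6643 172.6059]
```

View pics/w2.png

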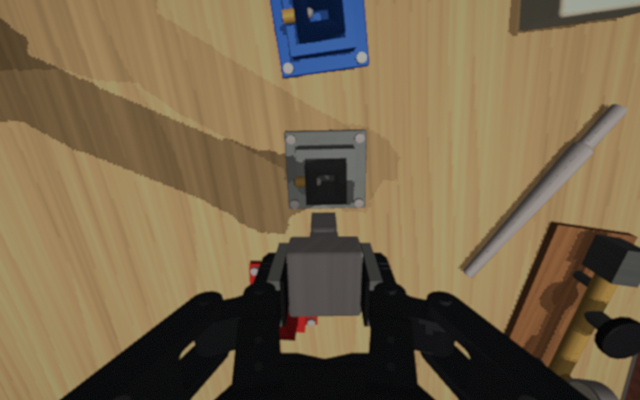

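The wrist view shows the holder base (285–367, 130–208), the sleeve rim around (326,182) and the held stake's shank foot around (322,215).

Run:
```python
from h import *
import json
st=json.load(open("w2.json")); C=cam("wrist",st); im=cv2.imread("pics/w2.png"); h=cv2.cvtColor(im,cv2.COLOR_BGR2HSV)
m=(h[...,1]<75).astype(np.uint8)*255; k=np.zeros_like(m); k[118:212,275:380]=m[118:212,275:380]
k=cv2.morphologyEx(k,cv2.MORPH_OPEN,np.ones((3,3)))
c=max(cv2.findContours(k,0,1)[0],key=cv2.contourArea); r=cv2.minAreaRect(c); print("base",r)
b=np.array([onplane(C,*p,.01)[:2] for p in cv2.boxPoints(r)]); print(b,b.mean(0))
crop=im[120:295,270:380]; cv2.imwrite("pics/w2c.png",cv2.resize(crop,None,fx=3.4,fy=3.4,interpolation=cv2.INTER_CUBIC))
np.set_printoptions(linewidth=200)
print("row185 V",h[172,295:360,2]); print("col V",h[140:215,340,2])
print("rowfoot",[ (y,h[y,300:348,2].tolist()) for y in (216,222)])
print("screws bright", [ (x,y) for y,x in np.argwhere(h[125:215,280:372,2]>160)[:0]])
```

```text
base ((325.8575439453125, 169.0153045654297), (77.811279296875, 82.07197570800781), 88.63607025146484)
[[ 0.496  -0.1624]
 [ 0.5843 -0.1689]
 [ 0.5816 -0.2582]
 [ 0.4858 -0.2515]] [ 0.5369 -0.2102]
row185 V [ 62  63  64  64  65  65  66  65  61  49  31  21  22  23  25  26  26  25  25  23  24  22  24  23  24  24  24  25  24  24  25  24  24  24  25  26  25  26  26  25  25  24  26  25  26  26  24  23  24
  23  35  66  95 108 111 111 111 111 110 111 110 111 110 111 111]
col V [110 109 111 106  88  60  43  43  68 100 112 113 113 113 112 113 111  97  65  38  26  28  28  29  29  28  27  28  26  26  26  27  26  26  24  27  26  27  25  24  25  26  25  24  24  24  24  25  27
  23  22  23  25  22  20  23  23  21  22  22  24  23  22  31  66  95 103 117 146 162 166 166 165 165 165]
rowfoot [(216, [165, 165, 165, 164, 164, 162, 164, 165, 166, 164, 150, 111, 69, 53, 55, 55, 55, 54, 54, 55, 55, 55, 55, 54, 55, 55, 54, 55, 55, 56, 55, 55, 54, 54, 70, 111, 149, 164, 166, 166, 165, 165, 165, 165, 165, 164, 165, 165]), (222, [165, 165, 165, 165, 164, 162, 162, 163, 166, 163, 144, 98, 57, 52, 55, 55, 55, 56, 55, 56, 56, 55, 55, 56, 55, 54, 57, 56, 55, 55, 56, 56, 56, 54, 55, 80, 125, 158, 167, 166, 165, 166, 165, 165, 164, 165, 164, 164])]
screws bright []
```

View pics/w2c.png

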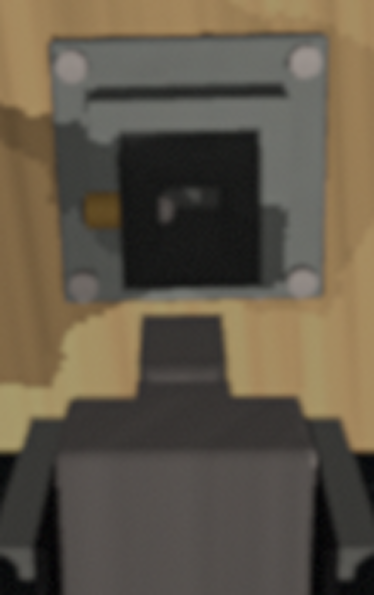

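Run:
```python
from h import *
import json
from scipy.optimize import least_squares
st=json.load(open("w2.json")); C=cam("wrist",st); p=np.array(st['position']); m=yaw(st)
im=cv2.imread("pics/w2.png"); V=cv2.cvtColor(im,cv2.COLOR_BGR2GRAY)
print(V[206:245,323].tolist())
cr=lambda x,y:((x+.5)/3.4-.5+270,(y+.5)/3.4-.5+120)
base=[cr(52,38),cr(328,38),cr(322,297),cr(67,300)]
scr=[cr(70,66),cr(305,62),cr(303,282),cr(84,287)]
def fit(pts,z,half):
    w=np.array([onplane(C,*q,z)[:2] for q in pts])
    s=np.array([[-1,1],[1,1],[1,-1],[-1,-1]])*1.
    def g(v):
        c,sn=np.cos(v[2]),np.sin(v[2]); return (v[:2]+v[3]*s@np.array([[c,sn],[-sn,c]])-w).ravel()
    r=least_squares(g,[.536,-.21,-.1,half]); print(r.x,np.degrees(r.x[2]),r.fun*1000); return r.x
B=fit(base,.01,.045); S=fit(scr,.012,.035)
print("tool y ang",np.degrees(np.arctan2(m[1,1],m[0,1])))
c=B[:2]; 
# rim: bottom edge row & width vs z
ex=np.array([np.cos(B[2]),np.sin(B[2])]); ey=np.array([-ex[1],ex[0]])
print("seen rim BL,BR",cr(122,287),cr(259.5,287))
for z in (.064,.07,.075,.08,.086):
    print(z,proj(C,[*(c-.02*ex-.02*ey),z]),proj(C,[*(c+.02*ex-.02*ey),z]))
# shank taper corners in tool frame at x=sx+8
M=calibration("wrist")['mount']; f,cx,cy,_=C
T=(f,cx,cy,M)
for z in (.045,.047,.049):
  for u,v in ((311.0,213),(335.2,213)):
    print("shank z",z,onplane(T,u,v,z)*1000)
for q in (cr(62,455),cr(312,455)): print("head top",onplane(T,*q,-.025)*1000)
for q in (cr(72,398),cr(300,398)): print("head low",onplane(T,*q,-.007)*1000)
```

```text
[117, 121, 131, 142, 147, 138, 105, 66, 52, 51, 52, 54, 54, 53, 53, 53, 54, 52, 53, 52, 53, 57, 63, 69, 77, 75, 64, 55, 52, 53, 55, 56, 54, 54, 53, 53, 53, 53, 55]
[ 0.5373 -0.2103 -0.0842  0.0439] -4.826588697082962 [ 0.0299 -0.6692  0.4366  0.3982 -0.1656  0.0683 -0.3009  0.2027]
[ 0.5366 -0.2113 -0.0725  0.0373] -4.15283981602367 [ 0.192  -0.2257  0.043   0.3324 -0.1497 -0.0973 -0.0854 -0.0094]
tool y ang -5.6088804405630635
seen rim BL,BR (305.52941176470586, 204.05882352941177) (345.97058823529414, 204.05882352941177)
0.064 [305.9758 203.7966] [346.9458 203.3635]
0.07 [305.5856 205.904 ] [347.3563 205.4651]
0.075 [305.2485 207.7242] [347.7109 207.2803]
0.08 [304.9002 209.6056] [348.0774 209.1567]
0.086 [304.4663 211.9485] [348.5338 211.4935]
shank z 0.045 [ 7.6274 -8.8917 45.    ]
shank z 0.045 [ 7.6384  7.0685 45.    ]
shank z 0.047 [ 6.8417 -8.9855 47.    ]
shank z 0.047 [ 6.8528  7.1454 47.    ]
shank z 0.049 [ 6.0561 -9.0792 49.    ]
shank z 0.049 [ 6.0673  7.2222 49.    ]
head top [ 16.3523 -15.8489 -25.    ]
head top [ 16.3761  15.9295 -25.    ]
head low [ 15.6081 -16.4863  -7.    ]
head low [15.6318 16.3113 -7.    ]
```

Call:
servo_tool(
  motion=[
    [[1.8,2.5,10],-0.15,255],
    [[0,0,20],0,255],
    [[0,0,15],0,255],
    [[0,0,5],0,255],
    [[0,0,0],0,255],
  ],
)

```text
clock: 6.37
position: [0.5389, -0.2098, 0.1521]
ee_rot: [-0.002, 0.736, 0.677, -0.001]
ft_force: [0.7, 0.8, -1.2]
grip_width: 0.0326
gripper_force: 61.1
```

Run:
```python
from h import *
import json
st=get_state(); im=capture("wrist"); cv2.imwrite("pics/w3.png",im)
json.dump({k:np.array(v).tolist() for k,v in st.items()},open("w3.json","w"))
print(st['clock'],st['position'],st['ft_force'],st['wrist_torque'],yaw(st)[:,2])
cv2.imwrite("pics/w3c.png",cv2.resize(im[110:270,265:385],None,fx=5,fy=3.7,interpolation=cv2.INTER_CUBIC)) if 0 else cv2.imwrite("pics/w3c.png",cv2.resize(im[100:250,240:410],None,fx=4,fy=4,interpolation=cv2.INTER_CUBIC))
```

```text
6.3667 [ 0.5389 -0.2098  0.1521] [ 0.6715  0.7951 -1.1534] [-0.0354  0.0349 -0.0485] [-0.0041  0.0018 -1.    ]
```

View pics/w3c.png

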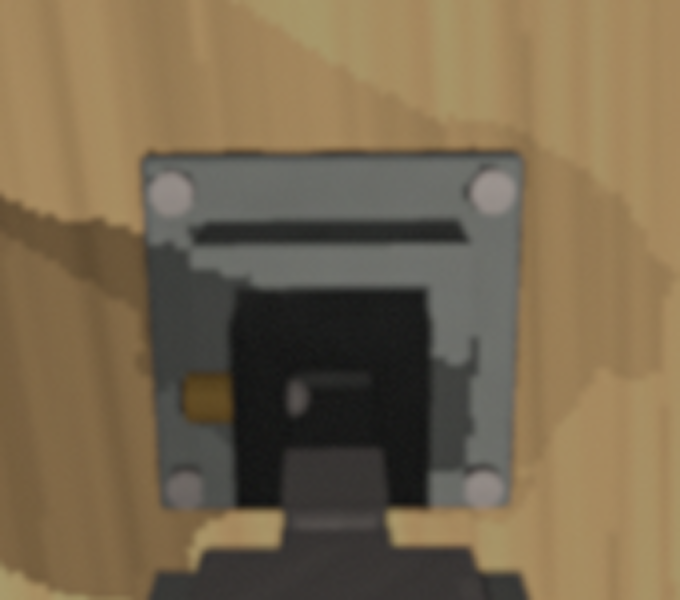

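The close view shows the sleeve rim's near edge at about crop y=320 (x 232–430) and the shank at x 283–387. They are nearly coaxial. I'll work out the remaining offset.

Run:
```python
from h import *
import json
st=json.load(open("w3.json")); C=cam("wrist",st); m=yaw(st); p=np.array(st['position'])
M=calibration("wrist")['mount']; f,cx,cy,_=C; T=(f,cx,cy,M)
cr=lambda x,y:((x+.5)/4-.5+240,(y+.5)/4-.5+100)
for nm,pts,z in (("base",[(143,155),(523,152),(510,507),(163,507)],.01),("scr",[(171,195),(493,192),(484,487),(185,488)],.012)):
    w=np.array([onplane(T,*cr(*q),p[2]-z)[:2]*1000 for q in pts]); print(nm,w.tolist(),"c",w.mean(0), "ang",np.degrees(np.arctan2(*(w[1]-w[0]))),np.degrees(np.arctan2(*(w[2]-w[3]))),np.degrees(np.arctan2(-(w[1]-w[2])[1],(w[1]-w[2])[0])),np.degrees(np.arctan2(-(w[0]-w[3])[1],(w[0]-w[3])[0])))
for z in (.064,.068,.072,.08):
    a,b=[onplane(T,*cr(*q),p[2]-z)*1000 for q in((232,320),(430,320))]; a2,b2=[onplane(T,*cr(*q),p[2]-z)*1000 for q in((287,365),(375,365))]
    print(z,"rim near",a[:2],b[:2],b[1]-a[1],"centre x",a[0]-20,"strip",a2[:2],b2[:2])
a,b=[onplane(T,*cr(*q),.047)*1000 for q in((283,450),(387,450))];print("shank",a,b)
```

```text
base [[43.529001697068644, -45.43120147851418], [44.268093465947814, 42.43023213826269], [-45.078616429189516, 43.44108634774132], [-45.1407287000417, -44.78624348545177]] c [-0.6056 -1.0865] ang 0.48196163526753544 0.040336371899724735 0.6482075160121101 0.41674559204302386
scr [[34.60093739248752, -39.07473280640552], [35.34244021802191, 35.618757371787694], [-38.72760184591681, 36.36212963959825], [-39.051899191260745, -38.713347444119]] c [-1.959  -1.4518] ang 0.568772281740216 0.2474943130720905 0.5750052579262588 0.28112549138236703
0.064 rim near [ 18.7006 -21.0112] [18.7255 17.7248] 38.73597057576263 centre x -1.2994441407592916 strip [  9.4891 -10.3687] [9.5006 7.0573]
0.068 rim near [ 19.7851 -20.6483] [19.8096 17.4147] 38.062953412978416 centre x -0.2148953120457655 strip [ 10.7337 -10.1907] [10.7449  6.9326]
0.072 rim near [ 20.8697 -20.2853] [20.8937 17.1046] 37.389936250194204 centre x 0.8696535166677606 strip [ 11.9783 -10.0126] [11.9893  6.8079]
0.08 rim near [ 23.0388 -19.5594] [23.0619 16.4845] 36.043901924625786 centre x 3.0387511740948128 strip [14.4675 -9.6565] [14.4781  6.5584]
shank [ 7.4699 -9.3933 47.    ] [ 7.4817  7.9204 47.    ]
```

Call:
servo_tool(
  motion=[
    [[-0.6,-0.6,6],0,255],
    [[0,0,8],0,255],
    [[0,0,6],0,255],
    [[0,0,4],0,255],
    [[0,0,0],0,255],
  ],
)

```text
clock: 6.83
position: [0.5387, -0.2108, 0.1292]
ee_rot: [-0.001, 0.736, 0.677, -0.0]
ft_force: [-0.4, -0.5, -2.5]
grip_width: 0.0325
gripper_force: 61.1
```

Call:
servo_tool(
  motion=[
    [[0,0,2],0,255],
    [[0,0,2],0,255],
    [[0,0,1.5],0,255],
    [[0,0,1.5],0,255],
    [[0,0,0],0,255],
  ],
)

```text
clock: 7.25
position: [0.5393, -0.2111, 0.1231]
ee_rot: [-0.0, 0.736, 0.677, -0.0]
ft_force: [0.1, -0.0, -2.0]
grip_width: 0.0328
gripper_force: 61.1
```

Call:
servo_tool(
  motion=[
    [[0,0,1],0,255],
    [[0,0,1],0,255],
    [[0,0,1],0,255],
    [[0,0,1],0,255],
    [[0,0,0],0,255],
  ],
)

```text
clock: 7.67
position: [0.5392, -0.2111, 0.1191]
ee_rot: [-0.0, 0.736, 0.677, -0.0]
ft_force: [-0.8, 0.6, -1.9]
grip_width: 0.0327
gripper_force: 61.1
```

Call:
servo_tool(
  motion=[
    [[0.2,-0.9,0],0,255],
    [[0,0,0],0,255],
    [[0,0,1],0,255],
    [[0,0,1],0,255],
    [[0,0,0],0,255],
  ],
)

```text
clock: 8.08
position: [0.5384, -0.2108, 0.1171]
ee_rot: [-0.0, 0.736, 0.677, -0.0]
ft_force: [0.2, 0.2, -3.2]
grip_width: 0.0331
gripper_force: 61.1
```

Call:
servo_tool(
  motion=[
    [[0,0,1],0,255],
    [[0,0,1],0,255],
    [[0,0,1],0,255],
    [[0,0,0],0,255],
  ],
)

```text
clock: 8.42
position: [0.5383, -0.2108, 0.1141]
ee_rot: [-0.0, 0.736, 0.677, -0.0]
ft_force: [-0.3, 0.1, -1.7]
grip_width: 0.0329
gripper_force: 61.1
```

Call:
servo_tool(
  motion=[
    [[0,0,1],0,255],
    [[0,0,1],0,255],
    [[0,0,1],0,255],
    [[0,0,0],0,255],
  ],
)

```text
clock: 8.75
position: [0.5383, -0.2109, 0.1111]
ee_rot: [-0.0, 0.736, 0.677, -0.0]
ft_force: [-0.2, 0.8, -3.3]
grip_width: 0.0327
gripper_force: 61.1
```

Call:
servo_tool(
  motion=[
    [[0,0,1],0,255],
    [[0,0,1],0,255],
    [[0,0,0],0,255],
  ],
)

```text
clock: 9.0
position: [0.5383, -0.2109, 0.1091]
ee_rot: [-0.0, 0.736, 0.677, -0.0]
ft_force: [-1.0, 0.3, -2.3]
grip_width: 0.033
gripper_force: 61.2
```

Call:
servo_tool(
  motion=[
    [[0,0,1],0,255],
    [[0,0,1],0,255],
    [[0,0,0],0,255],
  ],
)

```text
clock: 9.25
position: [0.5384, -0.2109, 0.1071]
ee_rot: [-0.0, 0.736, 0.677, -0.0]
ft_force: [0.4, 0.1, -2.1]
grip_width: 0.033
gripper_force: 61.2
```

Call:
servo_tool(
  motion=[
    [[0,0,1],0,255],
    [[0,0,1],0,255],
    [[0,0,0],0,255],
  ],
)

```text
clock: 9.5
position: [0.5385, -0.2109, 0.1051]
ee_rot: [-0.0, 0.736, 0.677, -0.0]
ft_force: [-0.4, 1.0, -2.4]
grip_width: 0.0331
gripper_force: 61.2
```

Call:
servo_tool(
  motion=[
    [[0,0,1],0,255],
    [[0,0,1],0,255],
    [[0,0,0],0,255],
  ],
)

```text
clock: 9.75
position: [0.5385, -0.211, 0.1037]
ee_rot: [0.0, 0.736, 0.677, 0.0]
ft_force: [-0.9, 0.7, 1.2]
grip_width: 0.033
gripper_force: 61.7
```

Call:
servo_tool(
  motion=[
    [[0,0,1],0,255],
    [[0,0,0],0,255],
  ],
)

```text
clock: 9.92
position: [0.5385, -0.2112, 0.1031]
ee_rot: [0.0, 0.736, 0.677, 0.0]
ft_force: [-1.9, 0.6, 4.4]
grip_width: 0.0328
gripper_force: 62.0
```

Call:
servo_tool(
  motion=[
    [[0,0,1],0,255],
    [[0,0,0],0,255],
  ],
)

```text
clock: 10.08
position: [0.5385, -0.2113, 0.1021]
ee_rot: [0.0, 0.736, 0.677, 0.0]
ft_force: [-1.9, -0.3, 4.1]
grip_width: 0.0329
gripper_force: 62.1
```

Call:
servo_tool(
  motion=[
    [[0,0,1],0,255],
    [[0,0,0],0,255],
  ],
)

```text
clock: 10.25
position: [0.5385, -0.2113, 0.1012]
ee_rot: [0.0, 0.736, 0.677, 0.0]
ft_force: [-2.2, 1.2, 4.7]
grip_width: 0.0328
gripper_force: 62.1
```

Call:
servo_tool(
  motion=[
    [[0,0,1],0,255],
    [[0,0,0],0,255],
  ],
)

```text
clock: 10.42
position: [0.5385, -0.2113, 0.1001]
ee_rot: [0.0, 0.736, 0.677, 0.0]
ft_force: [-2.2, -0.3, 5.1]
grip_width: 0.0328
gripper_force: 62.1
```

Call:
servo_tool(
  motion=[
    [[0,-0.4,1],0,255],
    [[0,0,0],0,255],
  ],
)

```text
clock: 10.58
position: [0.5384, -0.2113, 0.099]
ee_rot: [0.001, 0.736, 0.677, 0.0]
ft_force: [-2.2, 1.1, 4.0]
grip_width: 0.0333
gripper_force: 61.9
```

Call:
servo_tool(
  motion=[
    [[0,0,1],0,255],
    [[0,0,1],0,255],
    [[0,0,0],0,255],
  ],
)

```text
clock: 10.83
position: [0.5384, -0.2112, 0.0965]
ee_rot: [0.001, 0.736, 0.677, 0.0]
ft_force: [-1.1, -0.4, 1.3]
grip_width: 0.033
gripper_force: 61.7
```

Call:
servo_tool(
  motion=[
    [[0,0,1],0,255],
    [[0,0,1],0,255],
    [[0,0,0],0,255],
  ],
)

```text
clock: 11.08
position: [0.5384, -0.2112, 0.0942]
ee_rot: [0.0, 0.736, 0.677, 0.0]
ft_force: [-0.1, -0.6, 0.4]
grip_width: 0.033
gripper_force: 61.6
```

Call:
servo_tool(
  motion=[
    [[0,0,1],0,255],
    [[0,0,1],0,255],
    [[0,0,0],0,255],
  ],
)

```text
clock: 11.33
position: [0.5383, -0.2111, 0.0921]
ee_rot: [0.0, 0.736, 0.677, -0.0]
ft_force: [-0.3, -0.2, 1.7]
grip_width: 0.0328
gripper_force: 61.6
```

Call:
servo_tool(
  motion=[
    [[0,0,1.5],0,255],
    [[0,0,1.5],0,255],
    [[0,0,1],0,255],
    [[0,0,0],0,255],
  ],
)

```text
clock: 11.67
position: [0.5383, -0.2109, 0.088]
ee_rot: [0.0, 0.736, 0.677, 0.0]
ft_force: [0.3, -0.4, -0.1]
grip_width: 0.0329
gripper_force: 61.6
```

Call:
servo_tool(
  motion=[
    [[0,0,1.5],0,255],
    [[0,0,1.5],0,255],
    [[0,0,1],0,255],
    [[0,0,0],0,255],
  ],
)

```text
clock: 12.0
position: [0.5383, -0.2108, 0.0838]
ee_rot: [0.0, 0.736, 0.677, 0.0]
ft_force: [-0.5, -1.1, -0.9]
grip_width: 0.0329
gripper_force: 61.4
```

Call:
servo_tool(
  motion=[
    [[0,0,1.5],0,255],
    [[0,0,1.5],0,255],
    [[0,0,1],0,255],
    [[0,0,0],0,255],
  ],
)

```text
clock: 12.33
position: [0.5383, -0.2108, 0.0799]
ee_rot: [0.0, 0.736, 0.677, 0.0]
ft_force: [1.3, -0.2, -0.6]
grip_width: 0.0328
gripper_force: 61.4
```

Call:
servo_tool(
  motion=[
    [[0,0,1],0,255],
    [[0,0,1],0,255],
    [[0,0,0],0,255],
  ],
)

```text
clock: 12.58
position: [0.5382, -0.2108, 0.078]
ee_rot: [0.0, 0.736, 0.677, 0.0]
ft_force: [-0.1, -0.4, 0.1]
grip_width: 0.0329
gripper_force: 61.5
```

Call:
servo_tool(
  motion=[
    [[0,0,1],0,255],
    [[0,0,1],0,255],
    [[0,0,0],0,255],
  ],
)

```text
clock: 12.83
position: [0.5382, -0.2108, 0.0757]
ee_rot: [0.0, 0.736, 0.677, -0.0]
ft_force: [2.4, -0.9, -4.9]
grip_width: 0.0332
gripper_force: 61.0
```

Call:
servo_tool(
  motion=[
    [[0,0,1],0,255],
    [[0,0,0],0,255],
  ],
)

```text
clock: 13.0
position: [0.5381, -0.2107, 0.0744]
ee_rot: [-0.0, 0.736, 0.677, -0.0]
ft_force: [2.8, -0.8, -5.6]
grip_width: 0.0331
gripper_force: 60.7
```

Call:
servo_tool(
  motion=[
    [[0,0,1],0,255],
    [[0,0,0],0,255],
  ],
)

```text
clock: 13.17
position: [0.5377, -0.2105, 0.0733]
ee_rot: [-0.001, 0.736, 0.677, -0.0]
ft_force: [2.4, -1.3, -9.7]
grip_width: 0.0328
gripper_force: 60.4
```

Call:
servo_tool(
  motion=[
    [[0,0,0.7],0,255],
    [[0,0,0],0,255],
  ],
)

```text
clock: 13.33
position: [0.5376, -0.2106, 0.0731]
ee_rot: [-0.001, 0.736, 0.677, -0.0]
ft_force: [2.6, -0.2, -7.4]
grip_width: 0.0328
gripper_force: 60.7
```

Call:
servo_tool(
  motion=[
    [[0,0,0.5],0,255],
    [[0,0,0],0,255],
  ],
)

```text
clock: 13.5
position: [0.5376, -0.2106, 0.073]
ee_rot: [-0.001, 0.736, 0.677, -0.0]
ft_force: [1.4, 0.6, -5.4]
grip_width: 0.0329
gripper_force: 61.0
```

Call:
servo_tool(
  motion=[
    [[0,0,1],0,255],
    [[0,0,0],0,255],
  ],
)

```text
clock: 13.67
position: [0.5377, -0.2107, 0.0729]
ee_rot: [-0.0, 0.736, 0.677, 0.0]
ft_force: [-0.4, 1.1, 2.4]
grip_width: 0.0331
gripper_force: 61.8
```

Call:
servo_tool(
  motion=[
    [[0,0,1],0,255],
    [[0,0,0],0,255],
  ],
)

```text
clock: 13.83
position: [0.5377, -0.2108, 0.0728]
ee_rot: [-0.0, 0.736, 0.677, 0.0]
ft_force: [-1.5, 1.7, 8.0]
grip_width: 0.0331
gripper_force: 62.7
```

Call:
servo_tool(
  motion=[
    [[0,0,1],0,255],
    [[0,0,0],0,255],
  ],
)

```text
clock: 14.0
position: [0.5378, -0.2109, 0.0727]
ee_rot: [-0.0, 0.736, 0.677, 0.0]
ft_force: [-3.5, 2.3, 14.0]
grip_width: 0.033
gripper_force: 63.3
```

The stake is seated: it stopped at 72.7 mm and the force climbed stiffly. I'll relax the push, then open the fingers.

Call:
servo_tool(
  motion=[
    [[0,0,-1.5],0,255],
    [[0,0,-1],0,255],
    [[0,0,0],0,255],
  ],
)

```text
clock: 14.25
position: [0.5377, -0.2107, 0.0729]
ee_rot: [-0.0, 0.736, 0.677, -0.0]
ft_force: [-1.0, 1.3, 2.8]
grip_width: 0.0328
gripper_force: 61.9
```

Call:
servo_tool(
  motion=[
    [[0,0,0],0,140],
    [[0,0,0],0,120],
    [[0,0,0],0,80],
    [[0,0,0],0,40],
    [[0,0,0],0,0],
  ],
  grip_force=20,
)

```text
clock: 14.67
position: [0.5382, -0.2111, 0.0725]
ee_rot: [0.0, 0.736, 0.677, -0.0]
ft_force: [0.4, -0.2, 1.2]
grip_width: 0.0795
gripper_force: 0.0
```

Call:
servo_tool(
  motion=[
    [[0,0,0],0,0],
    [[0,0,0],0,0],
    [[0,0,-10],0,0],
    [[0,0,-25],0,0],
    [[0,0,-30],0,0],
  ],
)

```text
clock: 15.08
position: [0.5368, -0.2103, 0.1373]
ee_rot: [-0.002, 0.736, 0.677, -0.001]
ft_force: [1.6, 0.5, 0.7]
grip_width: 0.0853
gripper_force: 0.0
```

Call:
servo_tool(
  motion=[
    [[0,0,-35],0,0],
    [[0,0,-30],0,0],
    [[0,0,0],0,0],
    [[0,0,0],0,0],
  ],
)

```text
clock: 15.42
position: [0.5392, -0.2116, 0.2054]
ee_rot: [0.002, 0.736, 0.677, 0.001]
ft_force: [0.3, 0.7, -0.1]
grip_width: 0.0854
gripper_force: 0.0
```

Run:
```python
from h import *
st=get_state(); w=capture("wrist"); s=capture("scene"); print(st['clock'],st['position'],st['ft_force'],st['grip_width'])
C=cam("wrist",st); h=[.5372,-.2113]
print("head top if home (z=.096)",proj(C,[*h,.096]),"rim",proj(C,[*h,.064]))
a=cv2.resize(w[80:260,230:430],None,fx=2,fy=2); b=cv2.resize(s[90:310,200:380],(295,360)); cv2.imwrite("pics/end.png",np.hstack([a,b]))
```

```text
15.4167 [ 0.5392 -0.2116  0.2054] [ 0.3387  0.6587 -0.0557] 0.0853753318115889
head top if home (z=.096) [321.5111 193.7443] rim [321.6315 183.5796]
```

View pics/end.png

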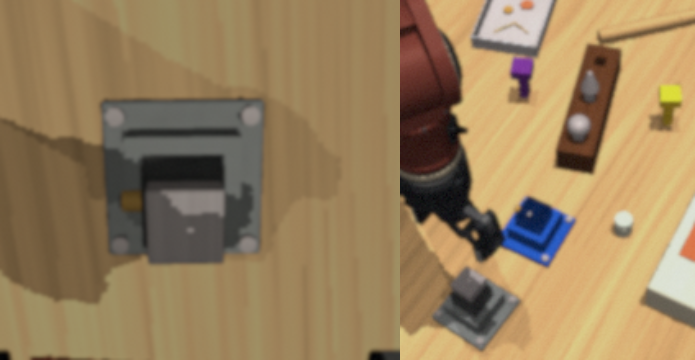

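The stake stands upright in the grey holder, with its head square to the base. The other stakes, the pot and the hammer show no movement, and the gripper is clear.

```bash
python3 -c "
from cell import *
print(job_done())"
```

```text
the job is handed in; nothing more can be done
None
```

I set the square stake in the grey holder, pressed it past the ball until it seated, let go of it and handed the job in at about 15 s; no verdict came back, and the wrist force read at most 14 N (well under the 50 N limit).

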